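# Push the red tin home into the batten corner

### The job

Tidy the cupboard board: with the fingertips, push the red storage tin along the board, without gripping, lifting or tipping it, into the corner where the pine divider meets the pine back rail, until it sits square, flat against both. Either side of the divider will do, but the side it stands on is the clear one. Leave the green tin, the jar, the mug and the brush where they are, and draw the hand away.

Things in the scene. Friction and masses are not known exactly. Their poses are not given: they have to be found in the camera images.
- red_tin: the tin to push: red closed storage tin, flat sides, thin bright band, 100 mm along its x, 140 mm along its y, 70 mm high, 0.3 to 0.55 kg, loose. Origin: centre of its underside. Starts upright left or right of the divider, in front of the back rail, its x axis within 0.35 rad of world x (away from the robot). It slides under a push of about 2 to 8 N.
- stop: T of pale pine battens 45 mm high, fixed to the board. Origin: on the board, where the back rail's front face meets the divider's centre line; z up. Rail: 500 mm along y, 30 mm thick, on +x of the origin (away from the robot). Divider: 25 mm wide, along -x for 140 mm towards the robot. Turned up to 0.12 rad. A tin that is home is centred at stop x = -0.050, y = +0.0825 or -0.0825, parallel.
- green_tin: bystander, leave alone: green tin of the same shape and size as the red one, on the other side of the divider. Origin: centre of its underside.
- jar: bystander, leave alone: small jar with metal cap, 52 mm diameter, 62 mm high, standing between the tins nearer the robot. Origin: centre of its underside.
- mug: bystander, leave alone: white mug, 76 mm diameter, 75 mm high, its handle towards the robot, standing at the far left or far right of the work. Origin: centre of its underside.
- brush: bystander, leave alone: flat brush with a wooden handle, 200 mm long along its x, 42 mm wide, 20 mm high, lying on the other far side from the mug. Origin: under its middle.
Not all that is in view belongs to the job. Of the things that look like the red_tin, the middle-sized one is meant.

How it is judged (in metres and radians):
At the end, for the whole second after the job is handed in: The red tin stands flat and still on the board in the corner on either side of the divider: its centre within 6 mm of home both towards the rail and towards the divider, its sides within 0.06 rad of parallel to the battens; the green tin, jar, mug and brush are within 20 mm of where they started (x of red_tin in the frame of stop between -0.056 and -0.044 m and (y of red_tin in the frame of stop between 0.0765 and 0.0885 m or y of red_tin in the frame of stop between -0.0885 and -0.0765 m) and angle between the x axis of red_tin and the x axis of stop, either way round below 0.06 rad and height (world z) of red_tin below 0.005 m and angle between red_tin's own z axis and vertical below 0.05 rad and linear speed of red_tin below 0.01 m/s and distance of each of green_tin, jar, mug, brush from where it was at the start of the episode below 0.02 m); the robot touches nothing.
It fails at once if the red tin is lifted off the board or tipped (height (world z) of red_tin above 0.012 m or angle between red_tin's own z axis and vertical above 0.2 rad).
It fails at once if the green tin is moved by more than 20 mm (distance of green_tin from where it was at the start of the episode above 0.02 m).
It fails at once if the jar is moved by more than 20 mm (distance of jar from where it was at the start of the episode above 0.02 m).
It fails at once if the mug is moved by more than 20 mm (distance of mug from where it was at the start of the episode above 0.02 m).
It fails at once if the brush is moved by more than 20 mm (distance of brush from where it was at the start of the episode above 0.02 m).
It also fails if it takes over 58 s, if anything falls off the work surface, if the arm or the gripper's body presses on something with over 40 N, if the wrist force passes 120 N, or if a joint passes its speed limit or range.

### The arm

A 6-joint arm with a two-finger parallel gripper is mounted at the origin on the work surface. World frame = base frame: x ahead of the robot, y to its left, z up, the work surface at z = 0. Lengths are in mm, angles in rad, forces in N, time in s.
With the tool pointing down it reaches from about 375 to 975 mm from the base axis. Payload 3.8 kg.
Tool frame: the origin (TCP) lies on the centre line of the jaws, within the pads' length; the fingertips stand ahead of it and the grasp point (between the pads) lies 5 mm behind it (nose_length is the z of the fingertips in the tool frame, in mm); z points along the fingers, y is the line along which they close (so a half turn about z gives the same grasp; the last joint's range is limited). The gripper opens to 85 mm and grips with 20 to 120 N. Pads are 22 mm wide; open, the fingers measure 114 mm over their backs; the gripper's body (76 mm by 85 mm) begins 54 mm behind the grasp point. The pads swing forward as they close: fully open they stand 13 mm farther back than shut.
Start: joints at [1.181, 0.264, 1.604, -0, 1.274, -0.037], TCP at [233.228, 633.421, 220.28] pointing down, gripper open.
Joint ranges: [-2.63, 2.63], [-0.94, 2.18], [0.31, 2.57], [-1.31, 4.45], [0, 2.66], [-2.55, 2.55]. Speed limits (rad/s): [2.57, 2.57, 3.14, 3.14, 3.14, 3.14].

### API

Orientations are given as a 3x3 rotation matrix whose columns are the frame's x, y, z axes.
In Python, from station import * gives the robot as it stands. The module is installed in compiled form; this text tells all that it offers.
- The arm moves only by the tool drive_tool, never from a script. Its argument "deltas" is a list of rows, each a list of 7 numbers: the shift along the tool's x, y, z each as a share of 4 cm, from -1 to 1, then the turn, a rotation vector about the tool's x, y, z each as a share of 8 degrees, from -1 to 1, then the opening, from 0 (shut) to 1 (fully open). In form: [[x, y, z, rx, ry, rz, hand], ...]. A call has 1 to 8 rows; each row shifts and turns the commanded pose from where the row before left it, along the tool's axes as they then stand; what a row does not reach is not made up. A row lasts 1/8 s, in which the tool goes at most 62.5 mm and 10.7 degrees, less where a joint would pass 70% of its speed; a pose out of reach is approached as far as the arm can. A call with a number of a shift or a turn outside -1 to 1 is refused whole. A call with a gripper value outside its range is refused whole. The fingers move at their own pace and stop on an object; "force" is the grip in N (left out, the last holds). Time passes only in rows, so rows that do not move let the fingers close. It gives the time, the measured TCP pose, the force, the opening and the grip force at its end, in the units of the state.
- get_obs(): the state, without advancing time (a new reading comes with each control period).
- get_image(name): name is "scene" or "top" or "wrist"; returns (picture, depth): 480x640x3 uint8, blue, green, red; 480x640 float32, mm along the optical axis (not along the pixel's ray), 0 where there is no reading.
- camera_params(name): a dict with "fov_y" (degrees; the focal length in pixels is half the picture's height over the tangent of half this angle, whatever the lens; pixels are square), "cx", "cy" (the principal point, pixels), "D" ([k1, k2, p1, p2, k3] as OpenCV has them; the pictures are not rectified), "R" (3x3) and "t" (3): a world point X has camera coordinates R X + t; the wrist camera has in their place "mount" (4x4, takes a point from camera to tool coordinates, whose origin is the TCP and whose axes are the flange's). Camera axes: x right, y down, z forward; pixel columns grow to the right and rows downward; lengths in mm; the calibration is good to about 2 mm. A picture is of the moment at which its call begins: read the wrist's pose just before it. camera_params takes no time and is no camera call.
- job_done(): hands the job in; it is judged then, once.
The state is a dict: "time": time; "joint_pos": joint angles; "qvel": joint speeds; "joint_efforts": joint torques, N m; "tool_pos": TCP position; "orientation": TCP orientation; "wrist_force": force on the tool from outside, world axes, zero at the start; "wrist_torque": the same for the moment, N m; "gripper_width": finger opening in mm; "grip_force": force on a finger pad.
Only numpy, scipy, OpenCV 4.12 (cv2) and the standard library are available. Lean on these libraries where they do the work, as an engineer would, in place of code of your own. Each camera call takes 0.05 s, during which the arm holds its last target. There are 200 camera calls.

## Working session

There is one attempt and no reset: what is moved stays moved. The work goes in short steps, Python scripts to look and compute and a tool call to move; the robot and the scene stay as the last step left them, time stands still between calls to the robot, and variables do not carry over. Pictures are saved under pics/ and viewed, at most 10 in all, crops included, and the job is handed in when it is done.

Besides the shell and the picture viewer there is one more tool, called after ">>>" in YAML: its name, and indented under it one key for each argument. drive_tool: Moves the arm, as the interface text tells. Its arguments: {"type":"object","properties":{"deltas":{"type":"array","items":{"type":"array","items":{"type":"number","minimum":-1,"maximum":1}}},"force":{"type":"number"}},"required":["deltas"]}

```bash
mkdir -p pics
python3 - <<'E'
from station import *
import cv2,numpy as np
o=get_obs();print({k:np.round(v,3).tolist() for k,v in o.items()})
try: print(nose_length)
except Exception as e: print(e)
for n in("top","scene"):
    im,d=get_image(n);cv2.imwrite(f"pics/{n}1.png",im);np.save(f"{n}_d.npy",d)
    p=camera_params(n);print(n,p)
E
```

```text
{'time': 0.0, 'joint_pos': [1.181, 0.265, 1.605, -0.0, 1.274, -0.037], 'qvel': [0.001, -0.001, -0.0, -0.0, -0.001, -0.0], 'joint_efforts': [0.001, -51.512, -36.731, 0.0, 0.013, -0.0], 'tool_pos': [232.93, 632.724, 218.938], 'orientation': [[-0.938, 0.346, -0.001], [0.346, 0.938, -0.002], [0.0, -0.002, -1.0]], 'wrist_force': [-0.593, 0.691, -0.565], 'wrist_torque': [-0.044, -0.004, 0.046], 'grip_force': 0.0, 'gripper_width': 85.277}
14.0
top {'fov_y': 46.79142789888787, 'cx': 314.89464127821725, 'cy': 235.1153975930389, 'D': array([-0.15733145,  0.        ,  0.        ,  0.        ,  0.        ]), 'R': array([[ 0.00661498, -0.99992278,  0.0105199 ],
       [-0.98624475, -0.0082613 , -0.16508494],
       [ 0.1651591 , -0.00928316, -0.98622325]]), 't': array([ -86.16870465,  507.90411417, 1345.91883702])}
scene {'fov_y': 54.081818659951466, 'cx': 318.4296018529278, 'cy': 241.2027950890423, 'D': array([-0.06969745,  0.        ,  0.        ,  0.        ,  0.        ]), 'R': array([[-0.25609222,  0.96657414, -0.01229637],
       [ 0.64960132,  0.16266284, -0.74267013],
       [-0.71584558, -0.19817978, -0.66954453]]), 't': array([ 206.2759483 , -274.57147482, 1476.35119313])}
```

View pics/top1.png

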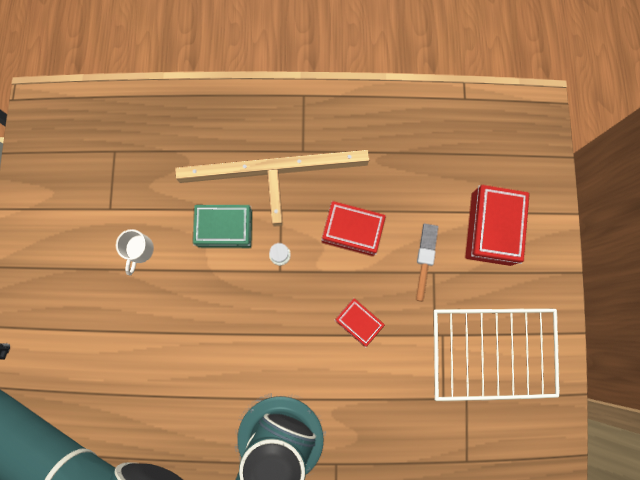

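View pics/scene1.png

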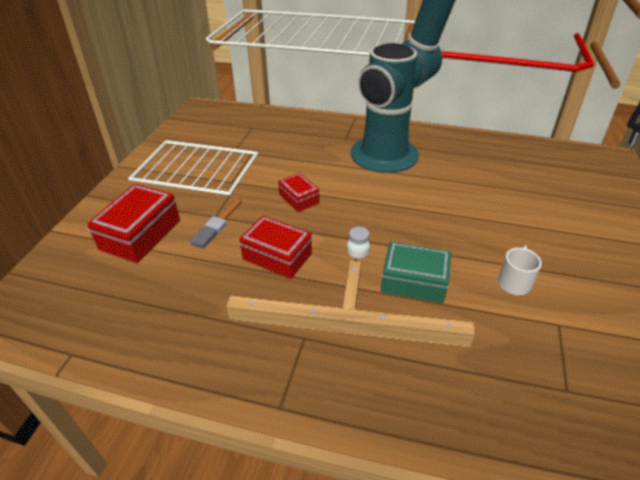

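The top view shows the middle red tin at about (354,228), right of the divider (275,170–222). The rail runs from (176,173) to (368,157), with the jar at (280,254), green tin at (222,226), brush at (428,260) and mug at (133,246). The large tin at (500,225) and small tin at (360,322) are decoys.

```bash
cat > h.py <<'E'
from station import *
import cv2,numpy as np
def cast(n,px,z,p=None):
    p=p or camera_params(n)
    f=240/np.tan(np.radians(p["fov_y"])/2)
    K=np.array([[f,0,p["cx"]],[0,f,p["cy"]],[0,0,1]])
    u=cv2.undistortPoints(np.float64(px).reshape(-1,1,2),K,p["D"]).reshape(-1,2)
    R=p["R"];C=-R.T@p["t"]
    d=np.c_[u,np.ones(len(u))]@R
    return C+d*((z-C[2])/d[:,2])[:,None]
def world(n,depth,mask):
    p=camera_params(n);f=240/np.tan(np.radians(p["fov_y"])/2)
    K=np.array([[f,0,p["cx"]],[0,f,p["cy"]],[0,0,1]])
    v,u=np.nonzero(mask&(depth>0))
    n_=cv2.undistortPoints(np.float64(np.c_[u,v]).reshape(-1,1,2),K,p["D"]).reshape(-1,2)
    X=np.c_[n_,np.ones(len(u))]*depth[v,u][:,None]
    return (X-p["t"])@p["R"],u,v
def rect(n,mask,depth,zt,tol=12):
    W,u,v=world(n,depth,mask)
    k=abs(W[:,2]-zt)<tol
    m=np.zeros(mask.shape,np.uint8);m[v[k],u[k]]=255
    m=cv2.morphologyEx(m,cv2.MORPH_CLOSE,np.ones((5,5)))
    c=max(cv2.findContours(m,0,1)[0],key=cv2.contourArea)
    P=cast(n,c.reshape(-1,2),zt)[:,:2]
    return P,cv2.minAreaRect(np.float32(P)),np.median(W[k,2])
def redmask(im,roi):
    h=cv2.cvtColor(im,cv2.COLOR_BGR2HSV);H,S,V=cv2.split(h)
    m=((H<8)|(H>172))&(S>150)&(V>90)
    r=np.zeros_like(m);r[roi[1]:roi[3],roi[0]:roi[2]]=1
    return m&r
def tostop(P,o,a):
    c,s=np.cos(a),np.sin(a);return (np.atleast_2d(P)-o)@np.array([[c,-s],[s,c]])
E
cat > m.py <<'E'
from h import *
for n,roi,rr in(("top",(315,190,395,265),(165,140,380,235)),("scene",(225,205,325,285),(220,230,480,355))):
    im=cv2.imread(f"pics/{n}1.png");d=np.load(f"{n}_d.npy")
    P,r,z=rect(n,redmask(im,roi),d,70);print(n,"red",np.round(r[0],1),np.round(r[1],1),round(r[2],1),round(float(z),1))
    b=cv2.boxPoints(r);print(np.round(b,0).tolist())
    h=cv2.cvtColor(im,cv2.COLOR_BGR2HSV);H,S,V=cv2.split(h)
    m=np.zeros(H.shape,bool);m[rr[1]:rr[3],rr[0]:rr[2]]=1
    W,u,v=world(n,d,m);k=abs(W[:,2]-45)<8
    Q=cast(n,np.c_[u,v][k],45)[:,:2]
    mm=np.zeros(H.shape,np.uint8);mm[v[k],u[k]]=255
    cv2.imwrite(f"pics/mask_{n}.png",mm)
    # largest component
    l,lab,st,_=cv2.connectedComponentsWithStats(mm);i=1+np.argmax(st[1:,4])
    vv,uu=np.nonzero(lab==i);Q=cast(n,np.c_[uu,vv],45)[:,:2]
    print("batten",len(Q),Q.min(0),Q.max(0),np.median(W[k,2]))
    # far-x envelope => rail: iterative line fit
    bins=np.round(Q[:,1]/10);L=np.array([[b*10,Q[bins==b,0].max()] for b in np.unique(bins) if (bins==b).sum()>3])
    for _ in range(3):
        f=np.polyfit(L[:,0],L[:,1],1);e=abs(np.polyval(f,L[:,0])-L[:,1]);L=L[e<max(3,2*np.median(e))]
    a=-np.arctan(f[0]);# rail back edge x=f0*y+f1, dir y-axis=(-sin a,cos a)
    s=tostop(Q,[0,0],a);xb=np.polyval(f,0)*np.cos(a)
    dv=s[(s[:,0]<xb-50)&(s[:,0]>xb-150)]
    rl=s[s[:,0]>xb-30]
    y0=(np.percentile(dv[:,1],1)+np.percentile(dv[:,1],99))/2
    print("a",a,"xback",xb,"div",np.percentile(dv[:,1],[1,99]),"rail y",rl[:,1].min(),rl[:,1].max(),"xmin",s[:,0].min())
    c,sn=np.cos(a),np.sin(a);O=np.array([[c,-sn],[sn,c]])@[xb-30,y0];print("origin",O)
    cx=tostop(b,O,a);print("red corners in stop",np.round(cx,0).tolist())
E
python3 m.py
```

```text
top red [ 525.9 -177.3] [139.4  98.8] 75.9 71.2
[[461.0, -233.0], [557.0, -257.0], [591.0, -122.0], [495.0, -98.0]]
batten 2816 [ 538.05891096 -217.76683579] [732.01690625 279.3013623 ] 44.941074201204245
a 0.10154847881908577 xback 706.541117545002 div [-52.01222379 -27.50184999] rail y -289.4871182717422 209.46268009574246 xmin 535.7615527558654
origin [677.0861679   29.03148194]
red corners in stop [[-242.0, -239.0], [-149.0, -272.0], [-101.0, -141.0], [-194.0, -108.0]]
scene red [ 532.3 -175.3] [143.7 106.8] 75.4 71.7
[[462.0, -231.0], [566.0, -258.0], [602.0, -119.0], [499.0, -92.0]]
batten 4024 [ 539.33464999 -218.80121542] [738.723624   278.23696222] 45.58626939395932
a 0.10489792598205765 xback 713.3297427554394 div [-53.86327367 -29.20168229] rail y -292.5585022835963 207.06159571043213 xmin 537.8559525643155
origin [683.92233923  30.24430471]
red corners in stop [[-248.0, -237.0], [-148.0, -275.0], [-97.0, -140.0], [-197.0, -102.0]]
```

>>> drive_tool:
  deltas:
    - [-1,-0.5,0,0,0,-0.77,1]
    - [-1,-1,0,0,0,0,1]
    - [-1,-1,0,0,0,0,1]
    - [-1,-1,0,0,0,0,1]
    - [-1,-1,0,0,0,0,1]
    - [-1,-1,0,0,0,0,1]
    - [-1,-1,0,0,0,0,1]
    - [-1,-1,0,0,0,0,1]

```text
time: 1.1
tool_pos: [467.9, 259.4, 219.9]
orientation: [[-0.97, 0.243, -0.0], [0.243, 0.97, -0.0], [0.0, -0.0, -1.0]]
wrist_force: [0.5, -0.5, 0.6]
gripper_width: 85.4
grip_force: 0.0
```

>>> drive_tool:
  deltas:
    - [-1,-1,0,0,0,0,1]
    - [-1,-1,0,0,0,0,1]
    - [0,-1,0,0,0,0,1]
    - [0,-1,0,0,0,0,1]
    - [0,-1,0,0,0,0,1]
    - [0,-1,0,0,0,0,1]
    - [0,-1,0,0,0,0,1]
    - [0,-1,0,0,0,0,1]

```text
time: 2.1
tool_pos: [466.6, -69.7, 219.9]
orientation: [[-0.97, 0.243, -0.001], [0.243, 0.97, 0.0], [0.001, -0.0, -1.0]]
wrist_force: [1.5, -0.8, 0.2]
gripper_width: 85.0
grip_force: 0.0
```

>>> drive_tool:
  deltas:
    - [0,-0.7,0,0,0,0,1]
    - [0,-0.4,0,0,0,0,1]
    - [0,0,0,0,0,0,1]
    - [0,0,0,0,0,0,1]

```text
time: 2.6
tool_pos: [456.8, -110.6, 220.2]
orientation: [[-0.97, 0.243, -0.0], [0.243, 0.97, 0.001], [0.0, 0.001, -1.0]]
wrist_force: [-0.4, 0.9, 0.4]
gripper_width: 85.8
grip_force: 0.0
```

>>> drive_tool:
  deltas:
    - [0,-0.6,0,0,0,0,1]
    - [0,-0.58,0,0,0,0,1]
    - [0,0,1,0,0,0,1]
    - [0,0,1,0,0,0,1]
    - [0,0,1,0,0,0,1]
    - [0,0,1,0,0,0,1]
    - [0,0,0.85,0,0,0,1]
    - [0,0,0,0,0,0,1]

```text
time: 3.6
tool_pos: [442.6, -154.9, 23.6]
orientation: [[-0.97, 0.241, -0.006], [0.241, 0.97, 0.003], [0.007, 0.001, -1.0]]
wrist_force: [0.4, -0.5, 0.1]
gripper_width: 85.3
grip_force: 0.0
```

```bash
cat > look.py <<'E'
import sys
from h import *
O=np.array([677.1,29.0]);A=0.1015
o=get_obs();T=np.array(o["tool_pos"]);R=np.array(o["orientation"])
im,d=get_image("top")
if len(sys.argv)>1: cv2.imwrite("pics/"+sys.argv[1],cv2.resize(im[110:290,90:450],None,fx=2.2,fy=2.2))
m=redmask(im,(200,130,395,265))
try:
    P,r,z=rect("top",m,d,70)
    b=cv2.boxPoints(r);e=max([b[1]-b[0],b[2]-b[1]],key=np.linalg.norm);e=e*np.sign(e[1])
    print("tin stop",np.round(tostop(r[0],O,A),1),"yaw-stop",round(float(np.arctan2(-e[0],e[1])-A),3),"size",np.round(r[1],1),"z",z)
except Exception as ex: print(ex)
print("tcp stop",np.round(tostop(T[:2],O,A),1),"z",T[2],"yaw",round(float(np.arctan2(-R[0,1],R[1,1])-A),3),"F",np.round(o["wrist_force"],1),"t",o["time"])
E
python3 look.py a.png
```

```text
tin stop [[-138.2 -202. ]] yaw-stop -0.342 size [139.4  28.9] z 70.47428065850357
tcp stop [[-251.9 -159.2]] z 23.56685331219655 yaw -0.345 F [ 0.4 -0.5  0.1] t 3.6
```

View pics/a.png

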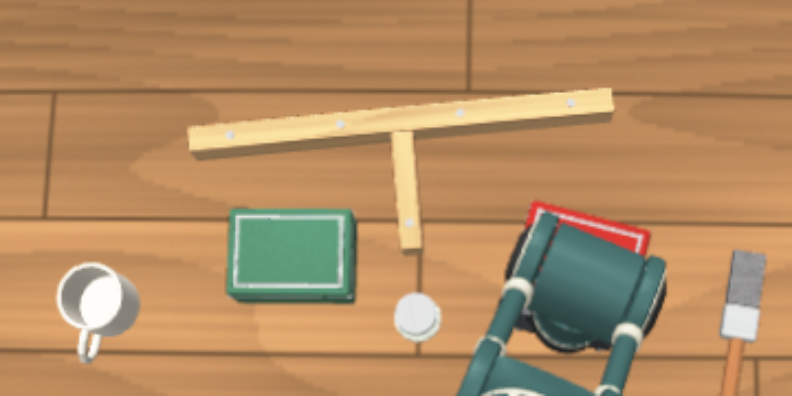

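The arm hides most of the tin; its far edge (530,203)–(648,232) hasn't moved, and the jar (417,315) and brush (740,290) are clear. I'll push and turn it.

>>> drive_tool:
  deltas:
    - [-0.25,0,0,0,0,0,1]
    - [-0.25,0,0,0,0,0,1]
    - [-0.2,0,0,0,0,0,1]
    - [-0.2,0,0,0,0,-0.2,1]
    - [-0.2,0,0,0,0,-0.3,1]
    - [-0.2,0,0,0,0,-0.3,1]
    - [-0.2,0,0,0,0,-0.3,1]
    - [-0.2,0,0,0,0,-0.3,1]

```text
time: 4.65
tool_pos: [512.1, -171.1, 26.3]
orientation: [[-0.999, 0.048, -0.0], [0.048, 0.999, -0.0], [0.0, -0.0, -1.0]]
wrist_force: [-1.9, -0.1, 1.8]
gripper_width: 85.7
grip_force: 1.1
```

>>> drive_tool:
  deltas:
    - [-0.2,0,0,0,0,-0.3,1]
    - [-0.2,0,0,0,0,-0.3,1]
    - [-0.2,0,0,0,0,-0.3,1]
    - [-0.2,0,0,0,0,-0.25,1]
    - [-0.1,0,0,0,0,-0.2,1]
    - [0,0,0,0,0,0,1]

```text
time: 5.4
tool_pos: [548.4, -169.7, 26.3]
orientation: [[-0.99, -0.139, 0.001], [-0.139, 0.99, 0.0], [-0.001, -0.0, -1.0]]
wrist_force: [-0.3, -0.4, -0.8]
gripper_width: 85.6
grip_force: 0.0
```

```bash
python3 look.py b.png
```

```text
tin stop [[ -70.4 -122.8]] yaw-stop -1.667 size [64.2 22.5] z 70.79057325381144
tcp stop [[-148.2 -184.6]] z 26.297685589709662 yaw 0.038 F [-0.3 -0.4 -0.8] t 5.4
```

View pics/b.png

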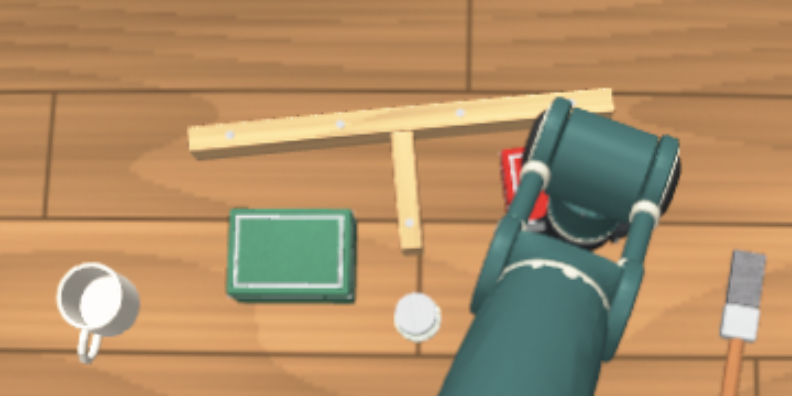

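The tin's left edge shows at (510,175), just short of the rail, and the bystanders haven't moved.

>>> drive_tool:
  deltas:
    - [-0.2,0,0,0,0,0.15,1]
    - [-0.2,0,0,0,0,0.12,1]
    - [-0.2,0,0,0,0,0,1]
    - [-0.15,0,0,0,0,0,1]
    - [-0.1,0,0,0,0,0,1]
    - [-0.05,0,0,0,0,0,1]
    - [0,0,0,0,0,0,1]

```text
time: 6.32
tool_pos: [583.8, -165.9, 26.4]
orientation: [[-0.995, -0.101, 0.001], [-0.101, 0.995, -0.0], [-0.001, -0.0, -1.0]]
wrist_force: [-0.4, 1.2, -0.1]
gripper_width: 85.6
grip_force: 0.1
```

>>> drive_tool:
  deltas:
    - [-0.05,0,0,0,0,0,1]
    - [-0.03,0,0,0,0,0,1]

```text
time: 6.58
tool_pos: [585.5, -165.7, 26.4]
orientation: [[-0.995, -0.101, -0.003], [-0.101, 0.995, -0.0], [0.003, 0.0, -1.0]]
wrist_force: [-7.5, -1.1, 6.1]
gripper_width: 85.5
grip_force: 3.8
```

```bash
python3 look.py
```

```text
tin stop [[ -65.4 -150. ]] yaw-stop 1.159 size [15.8 43.1] z 71.07439807037517
tcp stop [[-110.9 -184.4]] z 26.42453023133093 yaw -0.0 F [-7.5 -1.1  6.1] t 6.575
```

Contact with the rail. I'll back off, lift and measure.

>>> drive_tool:
  deltas:
    - [0.5,0,0,0,0,0,1]
    - [1,0,0,0,0,0,1]
    - [0,0,-1,0,0,0,1]
    - [0,0,-1,0,0,0,1]
    - [1,0,-1,0,0,0,1]
    - [1,-1,-0.5,0,0,0,0.6]
    - [1,-1,0,0,0,0,0.6]
    - [0,-1,0,0,0,0,0.6]

```text
time: 7.62
tool_pos: [418.1, -304.3, 167.3]
orientation: [[-0.995, -0.099, 0.002], [-0.099, 0.995, -0.001], [-0.002, -0.002, -1.0]]
wrist_force: [0.5, 0.9, 1.0]
gripper_width: 51.3
grip_force: 0.0
```

```bash
python3 look.py c.png
```

```text
tin stop [[ -49.5 -185. ]] yaw-stop 0.002 size [ 99.5 139.8] z 71.13989711987296
tcp stop [[-291.5 -305.3]] z 167.336820507192 yaw -0.002 F [0.5 0.9 1. ] t 7.625
```

View pics/c.png

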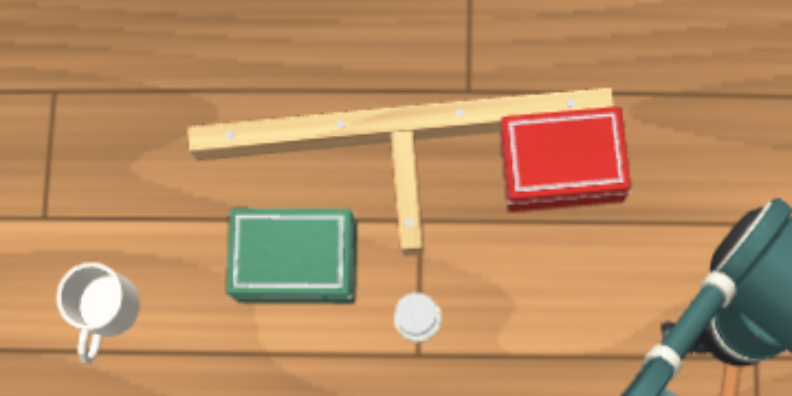

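Tin is square on the rail at (-49.5, -185) in the stop frame, and needs 102 mm more towards the divider. I'll check the last joint before choosing which way to turn.

```bash
python3 -c "
from station import *
print(get_obs()['joint_pos'])"
```

```text
[-0.68081677  0.00877512  1.99207317 -0.00264589  1.13380127 -2.34915819]
```

>>> drive_tool:
  deltas:
    - [0,-0.5,0,0,0,0,0.6]
    - [0,0,0,0,0,0.2,0.6]

```text
time: 7.92
tool_pos: [422.2, -323.9, 166.4]
orientation: [[-0.998, -0.071, 0.001], [-0.071, 0.998, -0.0], [-0.001, -0.0, -1.0]]
wrist_force: [0.8, 0.3, 0.5]
gripper_width: 51.2
grip_force: 0.0
```

```bash
python3 -c "
from station import *
print(get_obs()['joint_pos'])"
```

```text
[-7.01290949e-01  3.46740484e-02  1.96826384e+00  1.56042742e-04
  1.13796682e+00 -2.34285564e+00]
```

>>> drive_tool:
  deltas:
    - [0,0,0,0,0,1,0.6]
    - [0,0,0,0,0,1,0.6]
    - [0,0,0,0,0,1,0.6]
    - [0,0,0,0,0,1,0.6]
    - [0,0,0,0,0,1,0.6]
    - [0,0,0,0,0,1,0.6]
    - [0,0,0,0,0,1,0.6]
    - [0,0,0,0,0,1,0.6]

```text
time: 8.93
tool_pos: [422.1, -321.6, 166.0]
orientation: [[-0.499, 0.866, -0.0], [0.866, 0.499, 0.001], [0.001, 0.0, -1.0]]
wrist_force: [-0.0, 0.1, -0.3]
gripper_width: 51.3
grip_force: 0.0
```

>>> drive_tool:
  deltas:
    - [0,0,0,0,0,1,0.6]
    - [0,0,0,0,0,1,0.6]
    - [0,0,0,0,0,1,0.6]
    - [0,1,0,0,0,0,0.6]
    - [0,1,0,0,0,0,0.6]
    - [0.5,1,0,0,0,0,0.6]
    - [0,1,0,0,0,0,0.6]
    - [0,1,0,0,0,0,0.6]

```text
time: 9.93
tool_pos: [619.9, -279.4, 165.9]
orientation: [[-0.109, 0.994, -0.001], [0.994, 0.109, 0.001], [0.001, -0.001, -1.0]]
wrist_force: [-0.4, 0.5, 0.8]
gripper_width: 51.2
grip_force: 0.0
```

>>> drive_tool:
  deltas:
    - [0.2,0.6,0,0,0,0,0.6]
    - [0,0,0,0,0,0,0.6]
    - [0,0,0,0,0,0,0.6]

```text
time: 10.3
tool_pos: [640.7, -270.2, 165.7]
orientation: [[-0.108, 0.994, -0.002], [0.994, 0.108, 0.0], [0.001, -0.001, -1.0]]
wrist_force: [-0.3, 0.8, 0.8]
gripper_width: 51.0
grip_force: 0.0
```

```bash
python3 look.py
```

```text
tin stop [[ -49.7 -177.6]] yaw-stop 0.0 size [ 99.1 124.7] z 71.1798507799664
tcp stop [[ -66.6 -293.9]] z 165.74781805761216 yaw -1.564 F [-0.3  0.8  0.8] t 10.3
```

>>> drive_tool:
  deltas:
    - [0,0.25,1,0,0,0.05,0.6]
    - [0,0,1,0,0,0,0.6]
    - [0,0,1,0,0,0,0.6]
    - [0,0,0.5,0,0,0,0.6]
    - [0.25,0,0,0,0,0,0.6]
    - [0.2,0,0,0,0,0,0.6]
    - [0.2,0,0,0,0,0,0.6]
    - [0.2,0,0,0,0,0,0.6]

```text
time: 11.35
tool_pos: [649.3, -236.4, 28.5]
orientation: [[-0.101, 0.995, 0.003], [0.995, 0.102, -0.002], [-0.003, 0.003, -1.0]]
wrist_force: [0.6, -3.0, 2.4]
gripper_width: 51.0
grip_force: 1.4
```

>>> drive_tool:
  deltas:
    - [0.2,0,0,0,0,0,0.6]
    - [0.2,0,0,0,0,0,0.6]
    - [0.2,0,0,0,0,0,0.6]
    - [0.2,0,0,0,0,0,0.6]
    - [0.2,0,0,0,0,0,0.6]
    - [0.2,0,0,0,0,0,0.6]
    - [0.2,0,0,0,0,0,0.6]
    - [0,0,0,0,0,0,0.6]

```text
time: 12.35
tool_pos: [641.6, -179.0, 25.8]
orientation: [[-0.101, 0.995, -0.001], [0.995, 0.101, 0.001], [0.001, -0.001, -1.0]]
wrist_force: [-1.4, -0.2, -0.1]
gripper_width: 50.9
grip_force: 0.0
```

```bash
python3 look.py d.png
```

```text
tin stop [[-51.1 -90.5]] yaw-stop -1.578 size [98.9 74.7] z 71.15836485187994
tcp stop [[ -56.4 -203.3]] z 25.76569242016878 yaw -1.571 F [-1.4 -0.2 -0.1] t 12.35
```

View pics/d.png

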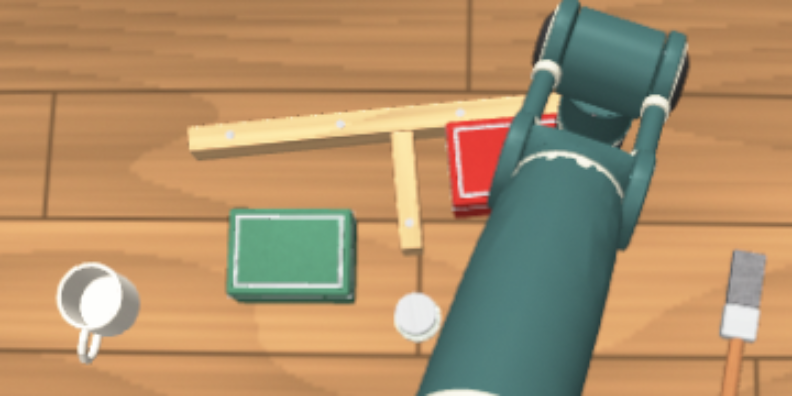

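The tin slides square along the rail with its left edge at x≈450 px, about 40 mm short of the divider at x≈415.

>>> drive_tool:
  deltas:
    - [0.2,0,0,0,0,0,0.6]
    - [0.2,0,0,0,0,0,0.6]
    - [0.2,0,0,0,0,0,0.6]
    - [0.2,0,0,0,0,0,0.6]
    - [0.1,0,0,0,0,0,0.6]
    - [0.04,0,0,0,0,0,0.6]
    - [0,0,0,0,0,0,0.6]

```text
time: 13.28
tool_pos: [638.5, -142.7, 26.4]
orientation: [[-0.101, 0.995, 0.0], [0.995, 0.101, 0.0], [0.0, 0.0, -1.0]]
wrist_force: [0.4, 0.5, 0.5]
gripper_width: 51.1
grip_force: 0.0
```

>>> drive_tool:
  deltas:
    - [0.05,0,0,0,0,0,0.6]
    - [0.04,0,0,0,0,0,0.6]

```text
time: 13.52
tool_pos: [638.5, -140.0, 26.5]
orientation: [[-0.101, 0.995, 0.001], [0.995, 0.101, -0.001], [-0.001, 0.001, -1.0]]
wrist_force: [1.3, -5.0, -0.1]
gripper_width: 51.1
grip_force: 2.5
```

```bash
python3 look.py
```

```text
tin stop [[-50.1 -44.8]] yaw-stop -1.652 size [100.3  62.8] z 71.24316661842974
tcp stop [[ -55.6 -164.2]] z 26.54954312512495 yaw -1.571 F [ 1.3 -5.  -0.1] t 13.525
```

>>> drive_tool:
  deltas:
    - [0.05,0,0,0,0,0,0.6]
    - [0.03,0,0,0,0,0,0.6]

```text
time: 13.82
tool_pos: [638.9, -139.8, 27.2]
orientation: [[-0.103, 0.995, 0.003], [0.995, 0.103, -0.006], [-0.006, 0.002, -1.0]]
wrist_force: [0.8, -14.8, 0.2]
gripper_width: 51.1
grip_force: 7.2
```

>>> drive_tool:
  deltas:
    - [-0.3,0,0,0,0,0,0.6]
    - [-1,0,0,0,0,0,0.6]
    - [-0.5,0,-0.5,0,0,0,0.6]
    - [0,0,-1,0,0,0,0.6]
    - [-0.5,0,-1,0,0,0,0.6]
    - [-1,-1,-1,0,0,0,0.6]
    - [-1,-1,0,0,0,0,0.6]
    - [-0.5,-1,0,0,0,0,0.6]

```text
time: 14.82
tool_pos: [540.6, -336.7, 163.3]
orientation: [[-0.1, 0.995, 0.002], [0.995, 0.1, -0.0], [-0.001, 0.002, -1.0]]
wrist_force: [-0.1, 0.6, -0.1]
gripper_width: 51.0
grip_force: 0.0
```

>>> drive_tool:
  deltas:
    - [0,-1,0,0,0,0,0.6]
    - [0,-1,0,0,0,0,0.6]
    - [0,0,0,0,0,0,0.6]

```text
time: 15.2
tool_pos: [459.0, -342.7, 161.9]
orientation: [[-0.098, 0.995, -0.001], [0.995, 0.098, 0.002], [0.002, -0.001, -1.0]]
wrist_force: [0.4, 0.1, -0.3]
gripper_width: 51.2
grip_force: 0.0
```

```bash
python3 look.py e.png
```

```text
tin stop [[-50.3 -83.3]] yaw-stop 0.002 size [ 99.2 137.7] z 71.14116693999843
tcp stop [[-254.6 -347.7]] z 161.92666047849514 yaw -1.574 F [ 0.4  0.1 -0.3] t 15.2
```

View pics/e.png

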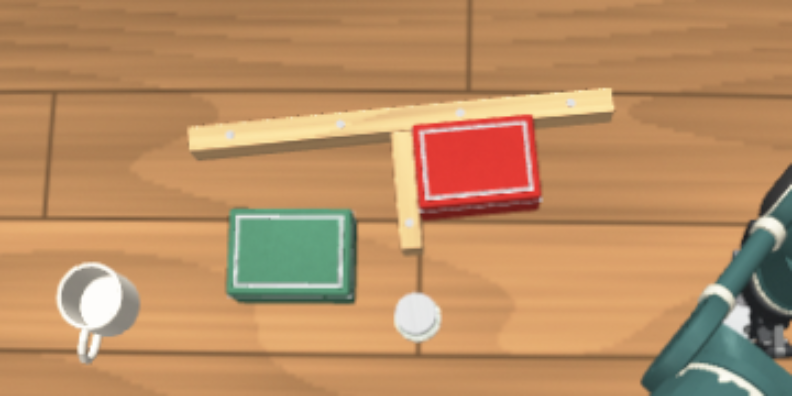

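The tin is in the corner, flush with the rail and the divider, with its top at (415–538, 117–210). It measures (-50.3, -83.3) in the stop frame with a yaw of 0.002 rad. The bystanders in view haven't moved and the hand is clear.

```bash
python3 -c "
from station import *
print(job_done())"
```

```text
the job is handed in; nothing more can be done
None
```

I pushed the red tin into the corner right of the divider and handed the job in. It measured within 1 mm of home and 0.002 rad of square, the hand was clear, and the green tin, jar and mug stayed put in the pictures; the brush was behind the arm in the last one.

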